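# Seat the nested lids on the bean tin and hold up the outer cap

### The arm

A 6-joint arm with a two-finger parallel gripper is mounted at the origin on the work surface. World frame = base frame: x ahead of the robot, y to its left, z up, the work surface at z = 0. Lengths are in m, angles in rad, forces in N, time in s.
With the tool pointing down it reaches from about 0.375 to 0.925 m from the base axis. Payload 5.7 kg.
Tool frame: the origin (TCP) lies midway between the tips of the shut fingers; the grasp point (between the pads) lies env.grip_depth behind it (env.grip_depth is the distance from the TCP to the grasp point, in m); z points along the fingers, y is the line along which they close (so a half turn about z gives the same grasp; the last joint's range is limited). The gripper opens to 85 mm and grips with 20 to 120 N. Pads are 22 mm wide; open, the fingers measure 114 mm over their backs; the gripper's body (76 mm by 85 mm) begins 54 mm behind the grasp point. The pads swing forward as they close: fully open they stand 13 mm farther back than shut.
Start: joints at [-1.385, 0.359, 1.51, -0, 1.272, -0.115], TCP at [0.178, -0.573, 0.231] pointing down, gripper open.
Joint ranges: [-2.97, 2.97], [-1.01, 2.36], [0.21, 2.38], [-0.96, 4.11], [0.2, 2.71], [-2.98, 2.98]. Speed limits (rad/s): [2.39, 2.39, 3.14, 3.14, 3.14, 3.14].

### API

Orientations are given as a unit quaternion [w, x, y, z].
In Python, from bench import read_state, capture, calibration, env gives the robot as it stands.
- The arm moves only by the shell command python3 -m jog 'ROWS' [FORCE]. ROWS is JSON, a list of rows, each an object with "offset": the shift along the tool's x, y, z in m, a list of three; "twist": the turn, a rotation vector about the tool's x, y, z in rad, a list of three; "jaw": the closure, from 0 (fully open) to 1 (shut). In form: [{"offset": [dx, dy, dz], "twist": [wx, wy, wz], "jaw": jaw}, ...]. A call has 1 to 5 rows; each row is the pose to reach, as a shift and turn from the pose commanded when the call began, along the tool's axes at that moment; what a row does not reach only later rows make up. A row lasts 1/8 s, in which the tool goes at most 62.5 mm and 10.7 degrees, less where a joint would pass 70% of its speed; a pose out of reach is approached as far as the arm can. A call with a gripper value outside its range is refused whole. The fingers move at their own pace and stop on an object; FORCE is the grip in N (left out, the last holds). Time passes only in rows, so rows that repeat a pose let the fingers close. It gives the time, the measured TCP pose, the force, the opening and the grip force at its end, in the units of the state.
- read_state(): the state, without advancing time (a new reading comes with each control period).
- capture(name): name is "scene" or "top" or "wrist"; returns the picture (384x512x3 uint8, red, green, blue); there is no depth.
- calibration(name): a dict with "mtx" (3x3 intrinsics, pixels), "k1" (the pictures are not rectified: a ray, as slopes to the right and down, at radius r is drawn at 1 + k1 r^2 times it, then the intrinsics apply), "pose" (4x4, takes a point from camera to world coordinates); the wrist camera has in their place "T_tool_cam" (4x4, takes a point from camera to tool coordinates, whose origin is the TCP and whose axes are the flange's). Camera axes: x right, y down, z forward; pixel columns grow to the right and rows downward; lengths in m; the calibration is good to about 2 mm. A picture is of the moment at which its call begins: read the wrist's pose just before it. calibration takes no time and is no camera call.
- env.close_job(): hands the job in; it is judged then, once.
The state is a dict: "clock": time; "qpos": joint angles; "qvel": joint speeds; "tau": joint torques, N m; "tcp_pos": TCP position; "tcp_rot": TCP orientation; "ft_force": force on the tool from outside, world axes, zero at the start; "ft_torque": the same for the moment, N m; "width": opening from 0.0 (shut) to 1.0 (fully open); "gripper_force": force on a finger pad.
Only numpy, scipy, OpenCV 4.12 (cv2) and the standard library are available. Lean on these libraries where they do the work, as an engineer would, in place of code of your own. Each camera call takes 0.05 s, during which the arm holds its last target. There are 200 camera calls.

### The job

The fresh-roasted beans must breathe under their vented inner lid: pick up the two nested lids from the wooden board together by the inner lid's wooden knob, lower them onto the red tin, without dropping, ramming or parting them, until the inner lid sits fully home in the mouth, and let go of the knob. Then take the outer cap alone by its brass neck and lift it straight up off the knob while the inner lid stays seated just as it was. Finish while holding the cap in the gripper, level and still over the tin, its lower rim clear above the knob's top; do not shove the tin, and leave all other things where they stand.

Things in the scene. Friction and masses are not known exactly. Their poses are not given: they have to be found in the camera images.
- tin: Open round red steel bean tin with a brass band, loose, upright on the step, about 0.9 kg; stands left with the board right, or the reverse. Origin: centre of its underside, z up. Height 112 mm; body diameter 114 mm up to 91 mm, a shoulder to 96 mm, then a recessed neck of diameter 100 mm up to the rim; wall 3 mm, mouth about 92 mm across.
- tin_mouth (a point): Centre of the tin's mouth at rim height, 112 mm above the tin's origin. With the inner lid fully home, that lid's origin lies on the tin's axis, 12 mm below this point (100 mm above the tin's origin).
- board: Fixed round wooden board, diameter 144 mm, 12 mm thick, on which the nested lids lie at the start, within 25 mm of its middle. Origin: centre of its underside.
- inner_lid: Aluminium vented inner lid with a long wooden knob, loose, about 0.16 kg, lying on its plug on the board. Origin: centre of the plug's underside, z up. Plug tapers from 74 mm diameter at the bottom to 87 mm at 7 mm, straight to 12 mm; then a flange of 99 mm diameter, 12 to 15 mm, that rests on the tin's rim. Knob: straight post of 20 mm diameter on the axis, from 15 mm to its top at 74 mm.
- inner_lid_knob (a point): Centre of the top of the inner lid's knob, 74 mm above that lid's origin. The knob stands up through the outer cap's neck; its upper 30 mm stand free above the neck, so gripping it from above lifts both lids together.
- outer_cap: Red outer cap with a brass neck, loose, about 0.14 kg, resting by weight alone on the inner lid's flange (no thread or catch); nested, its origin is 2 mm above the inner lid's. Origin: centre of the plane of its lower rim, z up. Outer diameter 116 mm, skirt inside diameter 108 mm and 13 mm deep, flat top 16 mm above the origin; neck on the axis, from 16 to 42 mm.
- outer_cap_neck (a point): Centre of the top of the brass neck, 42 mm above the cap's origin. The neck is an upright tube 26 mm high, outside diameter 42 mm (foot bead 48 mm, lowest 2 mm), inside 28 mm, round the 20 mm knob; grip it from above with one finger on either side of the knob.
- pan: Bystander, loose: flat dark steel roasting pan, diameter 210 mm, 28 mm high, long wooden handle (towards its own -y, ending 240 mm from the centre), at the back. Origin: centre of its underside.
- ring: Bystander, loose: straw-coloured plastic ring, diameter 116 mm, 22 mm high, under the jebena, back right. Origin: centre of its underside.
- jebena: Bystander, loose: dark clay coffee pot with a long neck, a handle and a spout, 206 mm high, body diameter 146 mm, standing on the ring. Origin: centre of its foot, on top of the ring.
- cup0: Bystander, loose: green ceramic cup without a handle, diameter 66 mm, 50 mm high. Origin: centre of its underside.
- cup1: Bystander, loose: a second cup, same as cup0.
- cup2: Bystander, loose: a third cup, same as cup0.
- grinder: Bystander, fixed: wooden box grinder 130 x 130 mm with a brass hopper and a turning crank on top (reach 95 mm), 227 mm high, on the left side. Origin: centre of its underside. Ahead of it, back left and beyond the work, stands the unlisted fixed charcoal stove of dark sheet steel, diameter 240 mm, 205 mm high, near x 0.77, y 0.39 m.
- sugar_bowl: Bystander, loose: white sugar bowl, diameter 104 mm, 55 mm high, on the right side. Origin: centre of its underside.

How it is judged:
On the way, in this order (a step that is already met when the one before it is completed fails the run):
1. both lids, still nested, hang from the gripper by the inner lid, clear of the board (height (world z) of inner_lid above 0.04 m and contact force between the fingers and inner_lid above 1 N and z of outer_cap in the frame of inner_lid below 0.006 m), for 0.2 s.
2. the inner lid sits fully home in the tin's mouth with the outer cap still nested over it, and the knob has been let go (horizontal distance between inner_lid and tin below 0.0045 m and z of inner_lid in the frame of tin between 0.0975 and 0.1025 m and angle between the z axis of inner_lid and the z axis of tin, either way round below 0.035 rad and contact force between each of the fingers, the arm and inner_lid below 0.1 N and distance of tin from where it was at the start of the episode below 0.02 m and angle between tin's own z axis and vertical below 0.05 rad and z of outer_cap in the frame of inner_lid below 0.005 m and horizontal distance between outer_cap and inner_lid below 0.007 m), for 0.2 s.
At the end, for the whole second after the job is handed in: Inner lid home in the tin (4.5 mm of axis, 2.5 mm of seated height, 2 deg), untouched by robot or cap; tin upright within 20 mm of its place; fingers hold the cap still, within 11 deg of level, within 50 mm of the tin's axis, its rim over 177 mm up (above the knob), touching neither lid nor tin (horizontal distance between inner_lid and tin below 0.0045 m and z of inner_lid in the frame of tin between 0.0975 and 0.1025 m and angle between the z axis of inner_lid and the z axis of tin, either way round below 0.035 rad and contact force between each of the fingers, the arm, outer_cap and inner_lid below 0.1 N and distance of tin from where it was at the start of the episode below 0.02 m and angle between tin's own z axis and vertical below 0.05 rad and contact force between the fingers and outer_cap above 1 N and height (world z) of outer_cap above 0.177 m and horizontal distance between outer_cap and tin below 0.05 m and angle between outer_cap's own z axis and vertical below 0.2 rad and linear speed of outer_cap below 0.03 m/s and contact force between outer_cap and tin below 0.1 N and linear speed of inner_lid below 0.02 m/s); the arm keeps its last pose, push and grip.
It fails at once if the two lids come apart while the inner lid is not seated square in the tin's mouth, or the inner lid is pulled up or shifted as the cap comes off (z of outer_cap in the frame of inner_lid above 0.012 m and not (horizontal distance between inner_lid and tin below 0.006 m and z of inner_lid in the frame of tin between 0.0965 and 0.1035 m and angle between the z axis of inner_lid and the z axis of tin, either way round below 0.05 rad)).
It fails at once if the inner lid falls: it moves faster than 0.25 m/s with no finger holding it (linear speed of inner_lid above 0.25 m/s and contact force between the fingers and inner_lid below 0.1 N).
It fails at once if the lids are rammed onto the tin (over 40 N) (contact force between any of inner_lid, outer_cap and tin above 40 N).
It fails at once if the tin is shoved more than 30 mm or tipped by more than 10 degrees (distance of tin from where it was at the start of the episode above 0.03 m or angle between tin's own z axis and vertical above 0.17 rad).
It fails at once if a cup, the pan, the jebena, its ring or the sugar bowl is moved more than 20 mm, or the grinder knocked (over 10 N) (distance of any of pan, ring, jebena, cup0, cup1, cup2, sugar_bowl from where it was at the start of the episode above 0.02 m or contact force between any of the arm, the fingers and grinder above 10 N).
It also fails if it takes over 58 s, if anything falls off the work surface, if the arm or the gripper's body presses on something with over 40 N, if the wrist force passes 120 N, or if a joint passes its speed limit or range.

## Working session

There is one attempt and no reset: what is moved stays moved. The work goes in short steps, Python scripts to look and compute and a shell command to move; the robot and the scene stay as the last step left them, time stands still between calls to the robot, and variables do not carry over. Pictures are saved under pics/ and viewed, at most 13 in all, crops included, and the job is handed in when it is done.

```bash
mkdir -p pics; ls; python3 - <<'E'
from bench import *
import cv2,numpy as np
print(read_state(), env.grip_depth)
a=capture("top");b=capture("scene")
cv2.imwrite("pics/top.png",a[:,:,::-1]);cv2.imwrite("pics/scene.png",b[:,:,::-1])
for n in("top","scene","wrist"):print(n,calibration(n))
E
```

```text
pics
{'clock': 0.0, 'qpos': array([-1.38510715e+00,  3.59528564e-01,  1.51145466e+00, -2.35539588e-05,
        1.27245521e+00, -1.15128300e-01]), 'qvel': array([-1.35612656e-03,  1.60686920e-03,  2.49776022e-04, -8.17408803e-05,
        3.67513680e-04,  1.51386097e-04]), 'tau': array([ 3.52161624e-03, -5.27612543e+01, -2.78619593e+01,  3.01851242e-04,
        1.33324228e-02, -6.84906382e-06]), 'tcp_pos': array([ 0.17762311, -0.57239621,  0.23043108]), 'tcp_rot': array([-9.21917577e-04,  9.88708973e-01,  1.49845639e-01, -4.37997037e-05]), 'ft_force': array([-0.80330704,  0.29086397,  0.19490849]), 'ft_torque': array([-0.02231856, -0.02765626,  0.00016911]), 'gripper_force': 0.0, 'width': 1.0014027058263117} 0.0187
top {'mtx': array([[376.6916008 ,   0.        , 263.51854958],
       [  0.        , 376.6916008 , 203.53351089],
       [  0.        ,   0.        ,   1.        ]]), 'k1': -0.0913482856209092, 'pose': array([[ 0.00958134, -0.98219809,  0.18760362,  0.36406431],
       [-0.9994662 , -0.01526662, -0.02888334,  0.01048073],
       [ 0.03123324, -0.18722673, -0.98182006,  1.272
[... 468 characters left out ...]
 -7.45007898e-01, -6.67054976e-01,
         1.06681023e+00],
       [ 0.00000000e+00,  0.00000000e+00,  0.00000000e+00,
         1.00000000e+00]])}
wrist {'mtx': array([[264.65725696,   0.        , 256.42890593],
       [  0.        , 264.65725696, 197.85595111],
       [  0.        ,   0.        ,   1.        ]]), 'k1': -0.05619301565491547, 'T_tool_cam': array([[ 9.93614313e-04, -9.51895977e-01, -3.06419747e-01,
         7.74951543e-02],
       [ 9.99999505e-01,  9.63129927e-04,  2.50683316e-04,
        -7.72728135e-04],
       [ 5.64975884e-05, -3.06419844e-01,  9.51896463e-01,
        -1.44436279e-01],
       [ 0.00000000e+00,  0.00000000e+00,  0.00000000e+00,
         1.00000000e+00]])}
```

View pics/top.png

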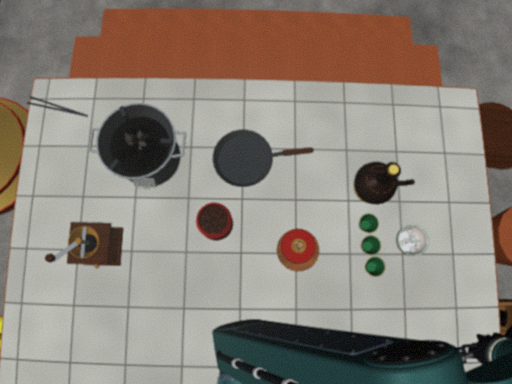

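View pics/scene.png

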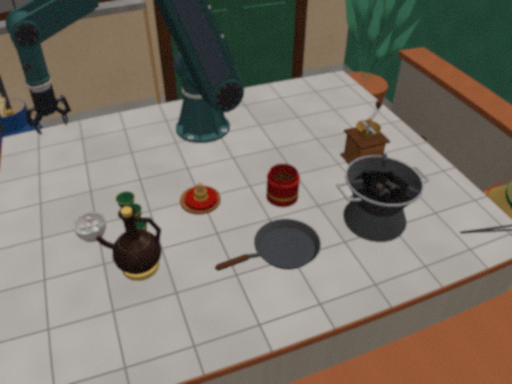

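```bash
cat > h.py <<'E'
import numpy as np,cv2
from bench import *
from scipy.spatial.transform import Rotation as R
def campose(n,s=None):
    c=calibration(n)
    if 'pose' in c: return c,c['pose']
    s=s or read_state(); T=np.eye(4); q=s['tcp_rot']
    T[:3,:3]=R.from_quat([q[1],q[2],q[3],q[0]]).as_matrix();T[:3,3]=s['tcp_pos']
    return c,T@c['T_tool_cam']
def cast(n,uv,z,s=None):
    c,P=campose(n,s)
    uv=np.atleast_2d(np.float64(uv))
    d=cv2.undistortPoints(uv[:,None],c['mtx'],np.array([c['k1'],0,0,0,0]))[:,0]
    d=np.c_[d,np.ones(len(d))]@P[:3,:3].T
    return P[:3,3]+d*((z-P[2,3])/d[:,2])[:,None]
def circ(p):
    A=np.c_[2*p[:,:2],np.ones(len(p))]
    x=np.linalg.lstsq(A,(p[:,:2]**2).sum(1),rcond=None)[0]
    return x[:2],np.sqrt(x[2]+x[0]**2+x[1]**2)
def big(mask):
    cs,_=cv2.findContours(mask.astype(np.uint8),cv2.RETR_EXTERNAL,cv2.CHAIN_APPROX_NONE)
    return sorted(cs,key=cv2.contourArea)[::-1]
def hsv(a): return cv2.cvtColor(a,cv2.COLOR_RGB2HSV).astype(int)
E
python3 - <<'E'
from h import *
a=cv2.imread("pics/top.png")[:,:,::-1].copy();h=hsv(a)
m=((h[...,0]<8)|(h[...,0]>172))&(h[...,1]>140)&(h[...,2]>60)
m[:140]=0;m[300:]=0
for c in big(m)[:4]:
    u=c[:,0]
    print(len(c),u.mean(0),circ(cast("top",u,.03)),circ(cast("top",u,.112)))
s=read_state();print(R.from_quat(np.roll(s['tcp_rot'],-1)).as_matrix().round(3))
E
```

```text
96 [213.92708333 220.54166667] (array([0.54146628, 0.13846266]), np.float64(0.056665074004667665)) (array([0.52976082, 0.13001807]), np.float64(0.05292616030740412))
97 [297.80412371 245.94845361] (array([ 0.46044289, -0.141096  ]), np.float64(0.055999235450996596)) (array([ 0.45408357, -0.13109456]), np.float64(0.05230425556891592))
57 [ 11.15789474 177.05263158] (array([0.74414981, 0.96610251]), np.float64(0.13050035600671311)) (array([0.71907075, 0.90304802]), np.float64(0.12188959219601025))
32 [  7.78125 206.65625] (array([0.58246831, 0.85897216]), np.float64(0.019531130465123565)) (array([0.56805742, 0.80298642]), np.float64(0.018242414046774773))
[[ 0.955  0.296 -0.   ]
 [ 0.296 -0.955  0.002]
 [ 0.    -0.002 -1.   ]]
```

```bash
python3 -m jog '[{"offset":[0.04,-0.032,0],"twist":[0,0,0],"jaw":0},{"offset":[0.085,-0.07,0],"twist":[0,0,0],"jaw":0},{"offset":[0.13,-0.107,0],"twist":[0,0,0],"jaw":0},{"offset":[0.175,-0.145,0],"twist":[0,0,0],"jaw":0},{"offset":[0.22,-0.182,0],"twist":[0,0,0],"jaw":0}]'; python3 -m jog '[{"offset":[0.045,-0.037,0],"twist":[0,0,0],"jaw":0},{"offset":[0.09,-0.074,0],"twist":[0,0,0],"jaw":0},{"offset":[0.135,-0.111,0],"twist":[0,0,0],"jaw":0},{"offset":[0.177,-0.147,0],"twist":[0,0,0],"jaw":0},{"offset":[0.177,-0.147,0],"twist":[0,0,0],"jaw":0}]'
python3 - <<'E'
from h import *
s=read_state();a=capture("wrist");print(s['tcp_pos'],s['clock'])
cv2.imwrite("pics/w1.png",a[:,:,::-1])
E
```

```text
clock: 0.72
tcp_pos: [0.3345, -0.3322, 0.2311]
tcp_rot: [-0.0, 0.989, 0.15, -0.0]
ft_force: [1.2, -0.4, -0.1]
width: 1.001
gripper_force: 0.0
clock: 1.35
tcp_pos: [0.4607, -0.1379, 0.2311]
tcp_rot: [-0.001, 0.988, 0.152, 0.0]
ft_force: [-0.2, -0.6, -0.4]
width: 0.998
gripper_force: 0.0
[ 0.46066491 -0.13793688  0.23105218] 1.35
```

View pics/w1.png

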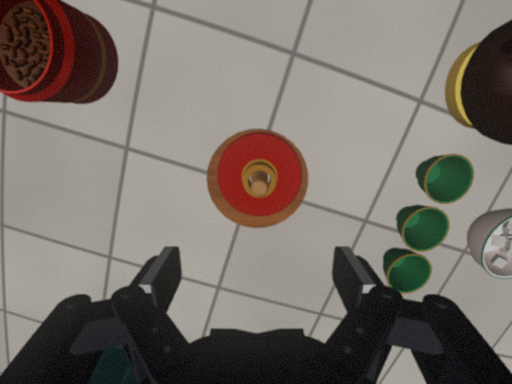

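```bash
cat >> h.py <<'E'
def red(a):
    h=hsv(a);return ((h[...,0]<6)|(h[...,0]>174))&(h[...,1]>150)&(h[...,2]>60)
E
python3 - <<'E'
from h import *
a=cv2.imread("pics/w1.png")[:,:,::-1].copy()
m=red(a);m[:,:150]=0;m[:, 350:]=0
c=big(m)[0][:,0];print(c.mean(0),len(c))
for z in(.028,.03):
  P=cast("wrist",c,z);ctr,r=circ(P);print(z,ctr,r)
  print(np.abs(np.linalg.norm(P[:,:2]-ctr,axis=1)-r).max())
h=hsv(a)
roi=a[155:215,235:290];hh=h[155:215,235:290]
print(cast("wrist",[[259,186]],.086))
cv2.imwrite("pics/k.png",cv2.resize(roi[:,:,::-1],None,fx=8,fy=8,interpolation=cv2.INTER_NEAREST))
E
```

```text
[259.05439331 174.041841  ] 239
0.028 [ 0.45730495 -0.14304403] 0.05642657342687589
0.00128578312096099
0.03 [ 0.45774381 -0.1428865 ] 0.056101696865961205
0.001278380211780894
[[ 0.4587831  -0.14216809  0.086     ]]
```

View pics/k.png

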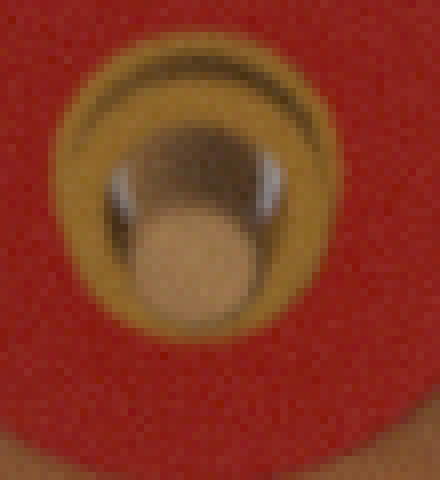

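The crop shows the knob top centred at about pixel (259,188) inside the brass neck, and the cap disc agrees with that. Next I'll measure the tin from directly above before lifting the lids.

```bash
python3 -m jog '[{"offset":[0.033,-0.052,0],"twist":[0,0,0],"jaw":0},{"offset":[0.066,-0.104,0],"twist":[0,0,0],"jaw":0},{"offset":[0.1,-0.156,0],"twist":[0,0,0],"jaw":0},{"offset":[0.13,-0.205,0],"twist":[0,0,0],"jaw":0},{"offset":[0.149,-0.235,0],"twist":[0,0,0],"jaw":0}]'; python3 -m jog '[{"offset":[0,0,0],"twist":[0,0,0],"jaw":0},{"offset":[0,0,0],"twist":[0,0,0],"jaw":0}]'
python3 - <<'E'
from h import *
s=read_state();a=capture("wrist");print(s['tcp_pos'],s['tcp_rot'],s['clock'])
cv2.imwrite("pics/w2.png",a[:,:,::-1])
E
```

```text
clock: 2.02
tcp_pos: [0.5325, 0.1281, 0.2311]
tcp_rot: [0.0, 0.989, 0.15, -0.0]
ft_force: [0.2, -0.5, 0.5]
width: 1.0
gripper_force: 0.0
clock: 2.28
tcp_pos: [0.5318, 0.1258, 0.231]
tcp_rot: [0.0, 0.989, 0.149, -0.001]
ft_force: [-0.6, 0.1, 0.8]
width: 0.999
gripper_force: 0.0
[0.53177753 0.12575873 0.23099042] [ 3.51244767e-04  9.88782536e-01  1.49360784e-01 -5.73781453e-04] 2.275
```

View pics/w2.png

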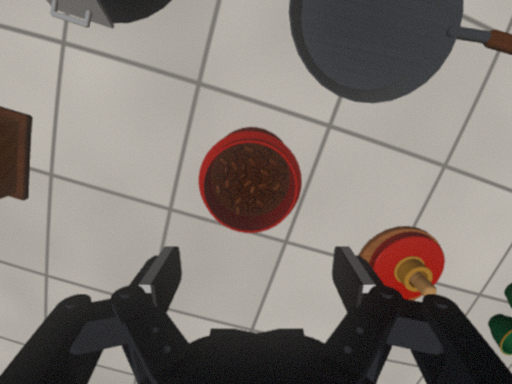

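```bash
python3 - <<'E'
from h import *
a=cv2.imread("pics/w2.png")[:,:,::-1].copy();s=read_state()
m=red(a);m[:,:180]=0;m[:,320:]=0
m=cv2.morphologyEx(m.astype(np.uint8),cv2.MORPH_CLOSE,np.ones((3,3)))
c=big(m)[0][:,0];print(c.min(0),c.max(0))
for v in(0,175,190):
  P=cast("wrist",c[c[:,1]>v],.112);ctr,r=circ(P);print(v,ctr,r,np.abs(np.linalg.norm(P[:,:2]-ctr,axis=1)-r).max())
b=cv2.resize(a[115:245,185:315,::-1],None,fx=4,fy=4);cv2.imwrite("pics/t.png",b)
# mouth: inner hole of red
E
```

```text
[199 130] [300 231]
0 [0.5369009  0.13548963] 0.05232195224109678 0.001922966435335266
175 [0.53494913 0.13500286] 0.05113790782053038 0.0011856845394490473
190 [0.53398767 0.13476307] 0.05036200019328975 0.001050057495038642
```

View pics/t.png

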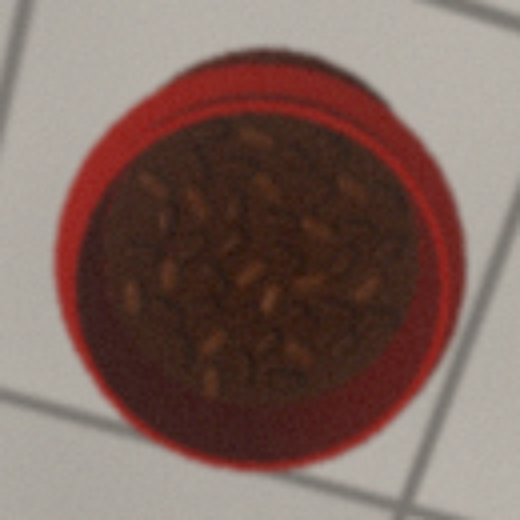

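```bash
python3 - <<'E'
from h import *
p=np.array([(76,270),(442,275),(262,112),(255,462)],float)
P=cast("wrist",p/4+[185,115]-.375,.112)
print(P.round(4),circ(P))
a=cv2.imread("pics/w2.png")[:,:,::-1].copy()
# bright rim: local maxima of red radially from centre
r=a[...,0].astype(float)-a[...,1]
c0=np.array([249.4,186.4]);pts=[]
for t in np.arange(0,2*np.pi,.05):
    rr=np.arange(38,54,.25);q=c0+rr[:,None]*[np.cos(t),np.sin(t)]
    v=cv2.remap(r.astype(np.float32),q[:,0].astype(np.float32),q[:,1].astype(np.float32),1).ravel()
    # first crossing of half level = inner edge of the rim
    i=np.argmax(v>60); 
    if i>0: pts.append(q[i])
P=cast("wrist",np.array(pts),.112);c,rad=circ(P)
for _ in range(4):
    e=np.abs(np.linalg.norm(P[:,:2]-c,axis=1)-rad);P=P[e<max(.0012,np.percentile(e,80))] if _<3 else P;c,rad=circ(P)
print(len(pts),len(P),c,rad,e.max())
print(read_state()['tcp_pos'],read_state()['tcp_rot'])
E
```

```text
[[0.5246 0.181  0.112 ]
 [0.5512 0.0906 0.112 ]
 [0.5771 0.1468 0.112 ]
 [0.4865 0.1215 0.112 ]] (array([0.5318512 , 0.13401097]), np.float64(0.04725533709525271))
126 119 [0.53177711 0.134742  ] 0.04683497235029262 0.0011964487512401423
[0.53174397 0.12560825 0.23110146] [ 2.66730763e-04  9.88832417e-01  1.49030662e-01 -4.92104868e-04]
```

```bash
python3 -m jog '[{"offset":[-0.033,0.052,0],"twist":[0,0,0],"jaw":0},{"offset":[-0.066,0.104,0],"twist":[0,0,0],"jaw":0},{"offset":[-0.1,0.156,0],"twist":[0,0,0],"jaw":0},{"offset":[-0.13,0.205,0],"twist":[0,0,0],"jaw":0},{"offset":[-0.15,0.235,0],"twist":[0,0,0],"jaw":0}]'; python3 -m jog '[{"offset":[0,0,0.03],"twist":[0,0,0],"jaw":0},{"offset":[0,0,0.05],"twist":[0,0,0],"jaw":0},{"offset":[0,0,0.05],"twist":[0,0,0],"jaw":0},{"offset":[0,0,0.05],"twist":[0,0,0],"jaw":0}]'
python3 - <<'E'
from h import *
s=read_state();a=capture("wrist");print(s['tcp_pos'],s['tcp_rot'],s['clock'])
m=red(a);m[:,:150]=0;m[:,380:]=0
c=big(m)[0][:,0];P=cast("wrist",c,.03,s);print(c.min(0),c.max(0),circ(P))
h=hsv(a);b=cv2.resize(a[150:330,150:370,::-1],None,fx=3,fy=3);cv2.imwrite("pics/k2.png",b)
E
```

```text
clock: 2.95
tcp_pos: [0.4566, -0.1452, 0.2315]
tcp_rot: [0.0, 0.989, 0.148, -0.0]
ft_force: [-0.1, -0.0, 0.2]
width: 1.002
gripper_force: 0.0
clock: 3.45
tcp_pos: [0.4585, -0.1423, 0.182]
tcp_rot: [0.0, 0.989, 0.149, 0.0]
ft_force: [1.1, -0.3, -0.4]
width: 1.0
gripper_force: 0.0
[ 0.45847577 -0.1422823   0.18200049] [2.32258191e-04 9.88792378e-01 1.49296696e-01 2.76904506e-04] 3.45
[207 132] [305 227] (array([ 0.45902463, -0.14087938]), np.float64(0.05623311840764943))
```

View pics/k2.png

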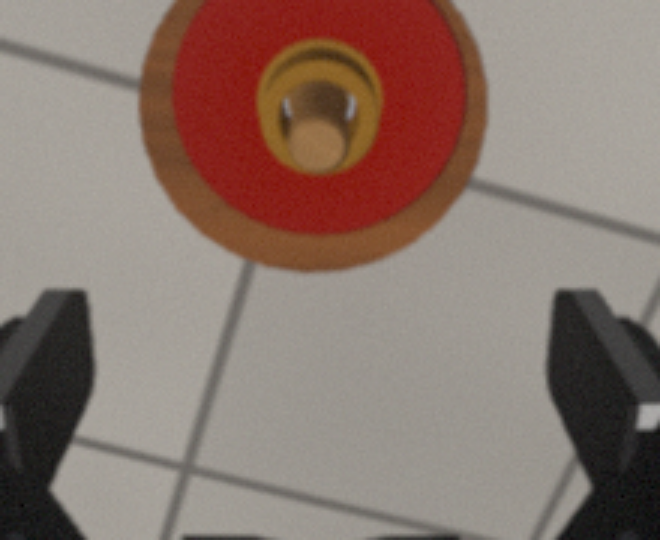

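```bash
python3 -m jog '[{"offset":[0,0,0.04],"twist":[0,0,0],"jaw":0},{"offset":[0,0,0.08],"twist":[0,0,0],"jaw":0},{"offset":[0,0,0.105],"twist":[0,0,0],"jaw":0},{"offset":[0,0,0.121],"twist":[0,0,0],"jaw":0},{"offset":[0,0,0.121],"twist":[0,0,0],"jaw":0}]' 50;  python3 -m jog '[{"offset":[0,0,0],"twist":[0,0,0],"jaw":0.5},{"offset":[0,0,0],"twist":[0,0,0],"jaw":0.7},{"offset":[0,0,0],"twist":[0,0,0],"jaw":0.85},{"offset":[0,0,0],"twist":[0,0,0],"jaw":1},{"offset":[0,0,0],"twist":[0,0,0],"jaw":1}]' 50
```

```text
clock: 4.12
tcp_pos: [0.4584, -0.1414, 0.0601]
tcp_rot: [-0.0, 0.989, 0.15, -0.0]
ft_force: [0.7, -0.7, 0.3]
width: 1.002
gripper_force: 0.0
clock: 4.75
tcp_pos: [0.4588, -0.1416, 0.061]
tcp_rot: [0.0, 0.989, 0.15, 0.0]
ft_force: [-0.5, -0.5, 5.2]
width: 0.215
gripper_force: 48.6
```

```bash
python3 -m jog '[{"offset":[0,0,-0.004],"twist":[0,0,0],"jaw":1},{"offset":[0,0,-0.014],"twist":[0,0,0],"jaw":1},{"offset":[0,0,-0.028],"twist":[0,0,0],"jaw":1},{"offset":[0,0,-0.042],"twist":[0,0,0],"jaw":1},{"offset":[0,0,-0.056],"twist":[0,0,0],"jaw":1}]';python3 -m jog '[{"offset":[0,0,-0.018],"twist":[0,0,0],"jaw":1},{"offset":[0,0,-0.036],"twist":[0,0,0],"jaw":1},{"offset":[0,0,-0.056],"twist":[0,0,0],"jaw":1},{"offset":[0,0,-0.074],"twist":[0,0,0],"jaw":1},{"offset":[0,0,-0.084],"twist":[0,0,0],"jaw":1}]'; python3 -m jog '[{"offset":[0,0,0],"twist":[0,0,0],"jaw":1},{"offset":[0,0,0],"twist":[0,0,0],"jaw":1}]'
python3 - <<'E'
from h import *
s=read_state();a=capture("wrist");b=capture("scene");print(s['tcp_pos'],s['tcp_rot'],s['clock'])
cv2.imwrite("pics/l1.png",np.hstack([a[100:,100:420],cv2.resize(b[120:260,130:330],(400,284))])[:,:,::-1])if 0 else cv2.imwrite("pics/l1.png",np.hstack([a[100:384,100:420],cv2.resize(b[120:260,130:330],(400,284))])[:,:,::-1])
E
```

```text
clock: 5.38
tcp_pos: [0.4587, -0.1415, 0.1176]
tcp_rot: [0.0, 0.989, 0.15, 0.0]
ft_force: [-0.6, -0.7, -2.1]
width: 0.215
gripper_force: 48.9
clock: 6.0
tcp_pos: [0.4588, -0.1416, 0.2018]
tcp_rot: [0.0, 0.989, 0.15, 0.001]
ft_force: [-0.1, -0.0, -2.5]
width: 0.215
gripper_force: 48.9
clock: 6.25
tcp_pos: [0.458, -0.1412, 0.1998]
tcp_rot: [-0.0, 0.989, 0.15, -0.0]
ft_force: [-0.3, -0.4, -3.9]
width: 0.217
gripper_force: 48.9
[ 0.45798391 -0.14122561  0.19980251] [-3.74729427e-04  9.88711470e-01  1.49830834e-01 -4.57630904e-04] 6.25
```

View pics/l1.png

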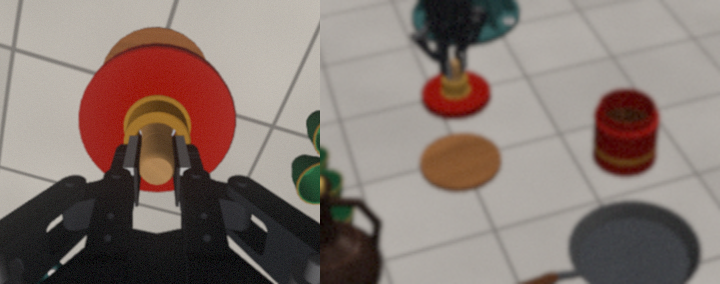

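```bash
python3 - <<'E'
from h import *
s=read_state();a=capture("wrist")
m=red(a);m[:,:150]=0;m[:,380:]=0
c=big(m)[0][:,0];c=c[c[:,1]<250];P=cast("wrist",c,.169,s);print(c.min(0),c.max(0),circ(P))
P=P[:,:2];P=P[np.abs(np.linalg.norm(P-s['tcp_pos'][:2],axis=1)-.057)<.005];print(len(c),len(P),circ(P),s['tcp_pos'])
d=np.array([.5319,.1345])-[.458,-.1412]
yaw=R.from_quat(np.roll(s['tcp_rot'],-1)).as_matrix()
print(yaw.T@[*d,0])
E
```

```text
[179 143] [334 249] (array([ 0.46936922, -0.13706564]), np.float64(0.04410384524873764))
432 283 (array([ 0.459646  , -0.14004519]), np.float64(0.05556110022094815)) [ 0.45794654 -0.14122002  0.19959404]
[ 1.52264912e-01 -2.41427183e-01  1.08586656e-04]
```

```bash
python3 -m jog '[{"offset":[0.01,-0.016,0],"twist":[0,0,0],"jaw":1},{"offset":[0.03,-0.048,0],"twist":[0,0,0],"jaw":1},{"offset":[0.052,-0.083,0],"twist":[0,0,0],"jaw":1},{"offset":[0.075,-0.12,0],"twist":[0,0,0],"jaw":1},{"offset":[0.098,-0.156,0],"twist":[0,0,0],"jaw":1}]';python3 -m jog '[{"offset":[0.022,-0.035,0],"twist":[0,0,0],"jaw":1},{"offset":[0.039,-0.062,0],"twist":[0,0,0],"jaw":1},{"offset":[0.05,-0.08,0],"twist":[0,0,0],"jaw":1},{"offset":[0.0535,-0.0855,0],"twist":[0,0,0],"jaw":1},{"offset":[0.0535,-0.0855,0],"twist":[0,0,0],"jaw":1}]'; python3 -m jog '[{"offset":[0,0,0],"twist":[0,0,0],"jaw":1},{"offset":[0,0,0],"twist":[0,0,0],"jaw":1}]'
python3 - <<'E'
from h import *
s=read_state();print(s['tcp_pos'],s['tcp_rot'],s['ft_force'],s['ft_torque'])
M=R.from_quat(np.roll(s['tcp_rot'],-1)).as_matrix();print(M.T@[.5319-s['tcp_pos'][0],.1345-s['tcp_pos'][1],0], M.round(4))
b=capture("scene");t=capture("top");w=capture("wrist")
f=lambda x:cv2.resize(x,(400,300),interpolation=cv2.INTER_CUBIC)
cv2.imwrite("pics/p.png",np.vstack([np.hstack([f(b[120:210,235:355]),f(t[175:265,155:275])]),np.hstack([f(w),f(w[100:340,90:410])])])[:,:,::-1])
E
```

```text
clock: 7.02
tcp_pos: [0.5059, 0.0379, 0.1998]
tcp_rot: [-0.0, 0.989, 0.15, -0.0]
ft_force: [0.4, -0.3, -2.5]
width: 0.212
gripper_force: 49.0
clock: 7.65
tcp_pos: [0.5314, 0.1336, 0.2001]
tcp_rot: [0.0, 0.989, 0.15, -0.0]
ft_force: [-0.1, -0.7, -3.5]
width: 0.213
gripper_force: 49.1
clock: 7.9
tcp_pos: [0.5315, 0.1332, 0.2004]
tcp_rot: [0.0, 0.989, 0.149, -0.0]
ft_force: [0.2, 0.3, -2.4]
width: 0.215
gripper_force: 49.1
[0.5314904  0.13319018 0.20039394] [ 4.77591063e-05  9.88797980e-01  1.49259996e-01 -7.60791628e-05] [ 0.23172616  0.331851   -2.42172765] [ 0.02575768  0.01251085 -0.03556449]
[ 7.77977518e-04 -1.13055389e-03 -2.09243992e-07] [[ 9.554e-01  2.952e-01 -1.000e-04]
 [ 2.952e-01 -9.554e-01 -1.000e-04]
 [-2.000e-04  1.000e-04 -1.000e+00]]
```

View pics/p.png

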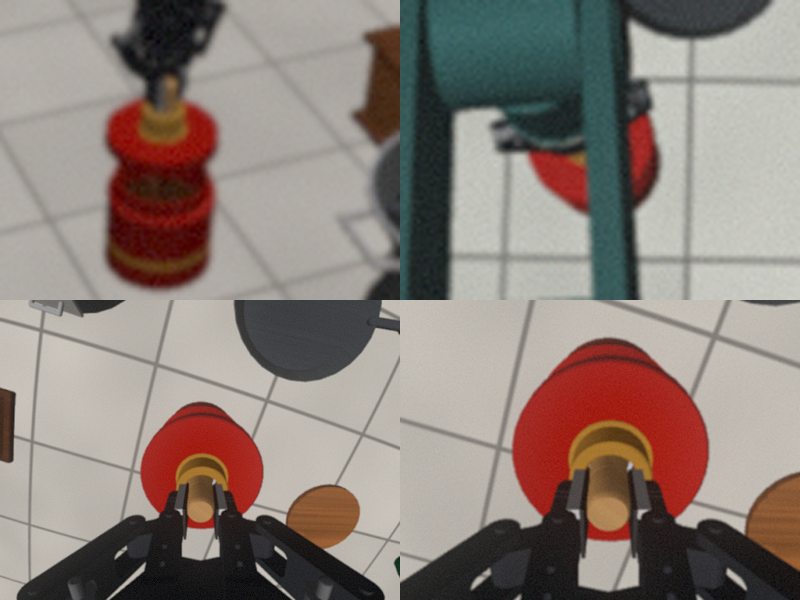

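```bash
python3 -m jog '[{"offset":[0,-0.001,0.006],"twist":[0,0,0],"jaw":1},{"offset":[0,-0.001,0.018],"twist":[0,0,0],"jaw":1},{"offset":[0,-0.001,0.030],"twist":[0,0,0],"jaw":1},{"offset":[0,-0.001,0.038],"twist":[0,0,0],"jaw":1},{"offset":[0,-0.001,0.040],"twist":[0,0,0],"jaw":1}]'; python3 -m jog '[{"offset":[0,0,0.001],"twist":[0,0,0],"jaw":1},{"offset":[0,0,0.002],"twist":[0,0,0],"jaw":1},{"offset":[0,0,0.0035],"twist":[0,0,0],"jaw":1},{"offset":[0,0,0.005],"twist":[0,0,0],"jaw":1}]';  python3 -m jog '[{"offset":[0,0,0.001],"twist":[0,0,0],"jaw":1},{"offset":[0,0,0.002],"twist":[0,0,0],"jaw":1},{"offset":[0,0,0.003],"twist":[0,0,0],"jaw":1},{"offset":[0,0,0.004],"twist":[0,0,0],"jaw":1}]'
```

```text
clock: 8.68
tcp_pos: [0.5307, 0.135, 0.1593]
tcp_rot: [-0.0, 0.989, 0.15, -0.001]
ft_force: [-0.2, -0.2, -3.3]
width: 0.206
gripper_force: 49.1
clock: 9.18
tcp_pos: [0.5315, 0.135, 0.1554]
tcp_rot: [-0.0, 0.989, 0.15, 0.0]
ft_force: [0.1, 0.7, -3.8]
width: 0.212
gripper_force: 49.1
clock: 9.68
tcp_pos: [0.5314, 0.135, 0.1513]
tcp_rot: [-0.0, 0.989, 0.15, 0.0]
ft_force: [-1.0, 0.3, -2.7]
width: 0.212
gripper_force: 49.1
```

```bash
for i in 1 2 3; do python3 -m jog '[{"offset":[0,0,0.0005],"twist":[0,0,0],"jaw":1},{"offset":[0,0,0.0007],"twist":[0,0,0],"jaw":1},{"offset":[0,0,0.0007],"twist":[0,0,0],"jaw":1}]'|egrep 'tcp_pos|ft_f'; done
```

```text
tcp_pos: [0.5314, 0.135, 0.1506]
ft_force: [-0.2, -0.3, -2.6]
tcp_pos: [0.5313, 0.135, 0.1499]
ft_force: [-0.7, -0.9, -2.6]
tcp_pos: [0.5313, 0.135, 0.1492]
ft_force: [-0.8, 0.7, -3.4]
```

```bash
for i in 1 2 3; do python3 -m jog '[{"offset":[0,0,0.0003],"twist":[0,0,0],"jaw":1},{"offset":[0,0,0.0005],"twist":[0,0,0],"jaw":1},{"offset":[0,0,0.0005],"twist":[0,0,0],"jaw":1}]'|egrep 'tcp_pos|ft_f'; done
```

```text
tcp_pos: [0.5313, 0.1351, 0.149]
ft_force: [-2.0, -0.2, 1.7]
tcp_pos: [0.5314, 0.135, 0.149]
ft_force: [-2.9, -0.2, 6.7]
tcp_pos: [0.5314, 0.135, 0.1489]
ft_force: [-4.9, -1.1, 10.4]
```

```bash
python3 -m jog '[{"offset":[0,0,-0.0008],"twist":[0,0,0],"jaw":1},{"offset":[0,0,-0.0008],"twist":[0,0,0],"jaw":1}]'; python3 -m jog '[{"offset":[0,0,0],"twist":[0,0,0],"jaw":0.5},{"offset":[0,0,0],"twist":[0,0,0],"jaw":0.2},{"offset":[0,0,0],"twist":[0,0,0],"jaw":0},{"offset":[0,0,0],"twist":[0,0,0],"jaw":0},{"offset":[0,0,0],"twist":[0,0,0],"jaw":0}]'
python3 - <<'E'
from h import *
b=capture("scene");w=capture("wrist")
f=lambda x:cv2.resize(x,(400,300),interpolation=cv2.INTER_CUBIC)
cv2.imwrite("pics/q.png",np.hstack([f(b[120:210,235:355]),f(w[100:340,90:410])])[:,:,::-1])
E
```

```text
clock: 12.18
tcp_pos: [0.5314, 0.135, 0.149]
tcp_rot: [-0.0, 0.989, 0.15, 0.0]
ft_force: [-2.6, -0.2, 6.1]
width: 0.216
gripper_force: 49.8
clock: 12.8
tcp_pos: [0.5314, 0.135, 0.1485]
tcp_rot: [-0.0, 0.989, 0.15, 0.0]
ft_force: [0.4, 0.3, 0.2]
width: 1.0
gripper_force: 0.0
```

View pics/q.png

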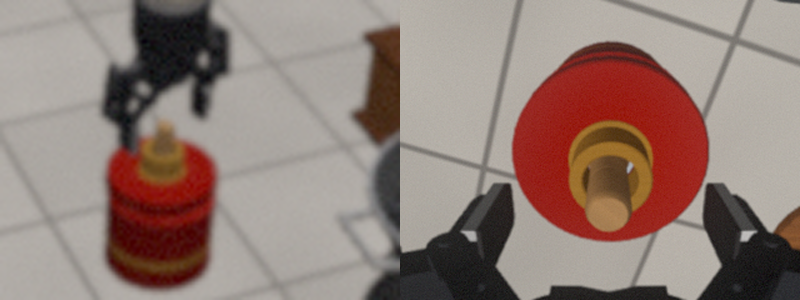

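```bash
python3 -m jog '[{"offset":[0,0,0],"twist":[0,0,0],"jaw":0},{"offset":[0,0,0.008],"twist":[0,0,0],"jaw":0},{"offset":[0,0,0.018],"twist":[0,0,0],"jaw":0},{"offset":[0,0,0.0265],"twist":[0,0,0],"jaw":0},{"offset":[0,0,0.0265],"twist":[0,0,0],"jaw":0}]' 40; python3 -m jog '[{"offset":[0,0,0],"twist":[0,0,0],"jaw":0.25},{"offset":[0,0,0],"twist":[0,0,0],"jaw":0.4},{"offset":[0,0,0],"twist":[0,0,0],"jaw":0.5},{"offset":[0,0,0],"twist":[0,0,0],"jaw":0.6},{"offset":[0,0,0],"twist":[0,0,0],"jaw":0.7}]' 40
```

```text
clock: 13.52
tcp_pos: [0.5305, 0.1349, 0.1209]
tcp_rot: [-0.0, 0.989, 0.15, -0.001]
ft_force: [0.9, 0.3, 0.3]
width: 0.996
gripper_force: 0.0
clock: 14.15
tcp_pos: [0.5318, 0.1349, 0.1228]
tcp_rot: [0.0, 0.989, 0.15, 0.001]
ft_force: [-0.3, -2.0, 6.1]
width: 0.483
gripper_force: 40.1
```

```bash
python3 -m jog '[{"offset":[0,0,-0.001],"twist":[0,0,0],"jaw":1},{"offset":[0,0,-0.002],"twist":[0,0,0],"jaw":1},{"offset":[0,0,-0.004],"twist":[0,0,0],"jaw":1},{"offset":[0,0,-0.006],"twist":[0,0,0],"jaw":1},{"offset":[0,0,-0.006],"twist":[0,0,0],"jaw":1}]'
python3 - <<'E'
from h import *
b=capture("scene");w=capture("wrist")
f=lambda x:cv2.resize(x,(400,300),interpolation=cv2.INTER_CUBIC)
cv2.imwrite("pics/r.png",np.hstack([f(b[120:210,235:355]),f(w[100:340,90:410])])[:,:,::-1])
E
```

```text
clock: 14.78
tcp_pos: [0.5315, 0.1351, 0.1282]
tcp_rot: [-0.0, 0.989, 0.15, 0.0]
ft_force: [-0.5, -0.2, -1.1]
width: 0.487
gripper_force: 40.5
```

View pics/r.png

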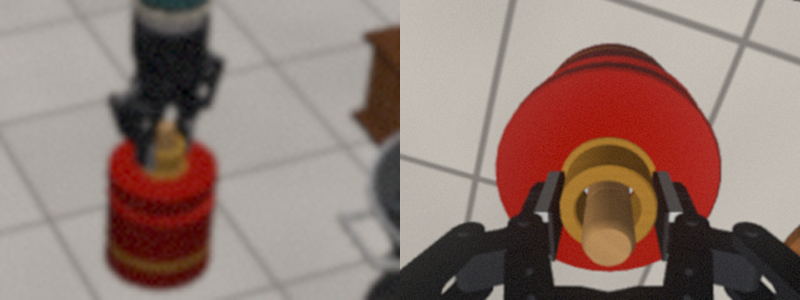

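The right-hand view shows the cap gripped by its neck with the knob centred inside it, and the lifted weight matches the cap alone. I'll keep lifting straight up.

```bash
python3 -m jog '[{"offset":[0,0,-0.004],"twist":[0,0,0],"jaw":1},{"offset":[0,0,-0.010],"twist":[0,0,0],"jaw":1},{"offset":[0,0,-0.018],"twist":[0,0,0],"jaw":1},{"offset":[0,0,-0.027],"twist":[0,0,0],"jaw":1},{"offset":[0,0,-0.036],"twist":[0,0,0],"jaw":1}]';python3 -m jog '[{"offset":[0,0,-0.010],"twist":[0,0,0],"jaw":1},{"offset":[0,0,-0.022],"twist":[0,0,0],"jaw":1},{"offset":[0,0,-0.036],"twist":[0,0,0],"jaw":1},{"offset":[0,0,-0.049],"twist":[0,0,0],"jaw":1},{"offset":[0,0,-0.056],"twist":[0,0,0],"jaw":1}]';python3 -m jog '[{"offset":[0,0,0],"twist":[0,0,0],"jaw":1},{"offset":[0,0,0],"twist":[0,0,0],"jaw":1},{"offset":[0,0,0],"twist":[0,0,0],"jaw":1},{"offset":[0,0,0],"twist":[0,0,0],"jaw":1}]'
python3 - <<'E'
from h import *
b=capture("scene");w=capture("wrist")
f=lambda x:cv2.resize(x,(400,300),interpolation=cv2.INTER_CUBIC)
cv2.imwrite("pics/s.png",np.hstack([f(b[105:210,225:365]),f(w[100:340,90:410])])[:,:,::-1])
E
```

```text
clock: 15.5
tcp_pos: [0.5315, 0.1351, 0.1649]
tcp_rot: [-0.0, 0.989, 0.15, 0.0]
ft_force: [0.3, 0.1, -0.7]
width: 0.482
gripper_force: 40.6
clock: 16.12
tcp_pos: [0.5318, 0.1351, 0.2212]
tcp_rot: [-0.0, 0.989, 0.15, 0.001]
ft_force: [-0.4, -0.3, -1.6]
width: 0.477
gripper_force: 40.6
clock: 16.62
tcp_pos: [0.5311, 0.135, 0.2196]
tcp_rot: [-0.0, 0.989, 0.15, -0.0]
ft_force: [0.5, 0.7, -1.5]
width: 0.48
gripper_force: 40.6
```

View pics/s.png

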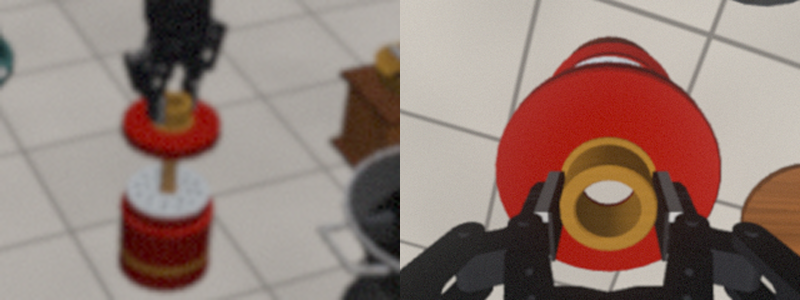

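The scene view shows the cap held level well above the knob and the inner lid flush in the tin. I'm handing the job in.

```bash
python3 -c "
from bench import env
print(env.close_job())"
```

```text
the job is handed in; nothing more can be done
None
```

The job is handed in (the verdict was not shown to me): the last picture shows the inner lid flush in the tin with the knob free, and the cap held by its neck, level over the tin, its rim about 199 mm up.

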